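Swap the middle tile of an interlocking scan reference board

TASK

Take the blank filler tile out of the middle of the scan reference board and lay it flat, handle up, in the small steel parts tray. Then fit the loose tile with the tall reference bar into the gap, so that it interlocks with its neighbours and lies fully down, flush with them; a clocking pin at the bottom of the gap lets it go home only one way round, so turn it if it stands proud. Let go of it there, and leave the other things on the bench where they are.

Things in the scene. Friction and masses are not known exactly. Their poses are not given: they have to be found in the camera images.
- board: Scan reference board fixed to the table, 210 x 210 mm: aluminium base 10 mm thick, low rim, and nine grey printed tiles, 3 x 3 at 66 mm pitch, joined like a jigsaw by dovetail tabs and sockets; tile tops 24 mm above the table. The eight outer tiles cannot move; shapes up to 16 mm high stand on their middles, 66 mm and more from the gap's centre. Origin: underside centre; x, y along the rows.
- gap (a point): Centre of the floor of the gap in the board's middle, 10 mm above the table; axes as the board's. The gap is 66 x 66 x 14 mm deep, with dovetail sockets 12 mm deep in its +x and -x sides and like tabs from its +y and -y sides. On its floor, under the blank, a fixed steel pin 8 mm across and 6 mm high stands 20 mm from the centre, on the +x OR the -x side: this changes from start to start.
- blank: Blank filler tile, seated in the gap, its x along the gap's x, 1 mm clearance all round. Plate 64 x 64 x 14 mm, dovetail tabs on its +x and -x sides (88 mm over both), sockets in +y and -y. Pull bar on top in the middle: 30 mm long (x), 12 mm wide (y), top 30 mm above the underside. Hollow below, so it clears the pin either way round. 60 to 130 g. Origin: underside centre, z up.
- bar_tile: Reference tile, lying bar up on the table at any heading. Outline as the blank: plate 64 x 64 x 14 mm, tabs on its +x and -x sides (88 mm over both), sockets in +y and -y, 1 mm clearance in the gap, lower edges chamfered 1.5 mm. Bar on top in the middle: 46 mm long (x), 14 mm wide (y), top 40 mm above the underside. 90 to 185 g. Looks the same after half a turn. Origin: underside centre, z up.
- pocket (a point): The one pocket, hidden in the bar tile's underside, 20 mm from its centre towards its +x: 13 mm square, 8 mm deep, for the pin. The tile goes in with its x along the gap's x, either sense. Pocket over the pin: its underside reaches the gap's floor. Pocket at the other end: it stops on the pin, 6 mm up. Outline not yet in: it rests on the neighbours, 10 to 14 mm up. Point at the pocket's mouth.
- parts_tray: Small open steel tray, fixed, empty: 150 mm (x) by 120 mm (y), walls 3.5 mm thick and about 20 mm high with the rolled rim, floor 4 mm thick. Origin: centre of its underside.
- edge_tile: Bystander: loose spare edge tile, grey print of the same kind, 64 x 64 x 14 mm plus tabs, with one straight side and a small half ball on top. It does not belong in the gap. It and the bar tile lie between the board and the tray, in either order. Origin: centre of its underside.
- gear_1: Bystander: grey printed gear, 44 mm across, 17 mm high, near the two loose tiles. Origin: centre of its underside.
- hex_key: Bystander: hex key, 84 x 29 x 4 mm, left of the board. Origin: centre of its underside.
- gauge_block: Bystander: small steel gauge block, 30 x 20 x 9 mm, left of the board. Origin: centre of its underside.

How it is judged:
By the outcome, as a careful person would: the job done as asked, in the order asked, and still so for the second after the job is handed in, with the robot touching nothing.
It also fails if it takes over 72 s, if anything falls off the work surface, if the arm or the gripper's body presses on something with over 40 N, if the wrist force passes 120 N, or if a joint passes its speed limit or range.

ROBOT

A 6-joint arm with a two-finger parallel gripper is mounted at the origin on a cart in front of the work surface, level with it; the furniture and walls round the work are solid. World frame = base frame: x ahead of the robot, y to its left, z up, the work surface at z = 0. Lengths are in mm, angles in degrees, forces in N, time in s.
With the tool pointing down it reaches from about 250 to 800 mm from the base axis. Payload 8.5 kg.
Tool frame: the origin (TCP) lies between the finger pads; the fingertips stand 8 mm ahead of it and the grasp point (between the pads) lies 11 mm behind it (r.tcp_to_tips is the distance from the TCP to the fingertips, in mm); z points along the fingers, y is the line along which they close (so a half turn about z gives the same grasp; the last joint's range is limited). The gripper opens to 85 mm and grips with 20 to 120 N. Pads are 22 mm wide; open, the fingers measure 114 mm over their backs; the gripper's body (76 mm by 85 mm) begins 54 mm behind the grasp point. The pads swing forward as they close: fully open they stand 13 mm farther back than shut.
Start: joints at [72.995, 13.648, -0.773, 75.585, 0, 90], TCP at [153.528, 502.005, 239.276] pointing down, gripper open.
Joint ranges: [-152.45, 152.45], [-59.26, 108.67], [-65.41, 83.53], [-104.44, 129.93], [-82.83, 76.93], [-180, 180]. Speed limits (degrees/s): [127.2, 127.2, 159.86, 180, 180, 180].

INTERFACE

Orientations are given as [roll, pitch, yaw] about the fixed x, y, z axes, in that order (R = Rz(yaw) Ry(pitch) Rx(roll)).
In Python, from plant import r gives the robot as it stands.
- The arm moves only by the tool shift_gripper, called as a command line: name --argument value ..., lists and objects as JSON in quotes. Schema: {"type":"object","properties":{"rows":{"type":"array","items":{"type":"object","properties":{"x":{"type":"number"},"y":{"type":"number"},"z":{"type":"number"},"rz":{"type":"number"},"jaw":{"type":"number"}},"additionalProperties":false,"required":["jaw"]},"minItems":1,"maxItems":12},"clamp_n":{"type":"number"},"only":{"type":"string"},"quiet":{"type":"boolean"},"lines":{"type":"string"}},"required":["rows"],"additionalProperties":false}. rows is a list of rows, 1 to 12 of them, each an object with the fields x, y, z (the shift in fractions of the full range, 1 being 0.75 m), rz (a turn about the tool's z in shares of 180 degrees (1.0 is 180 degrees)), jaw (the finger opening in mm); a field left out counts as zero (the opening has to be given); each row is the pose to reach, as a shift and turn from the pose commanded when the call began, along the tool's axes at that moment; what a row does not reach only later rows make up. A row lasts 1/12 s, in which the tool goes at most 41.7 mm and 7.16 degrees, less where a joint would pass 70% of its speed; a pose out of reach is approached as far as the arm can. The fingers move at their own pace and stop on an object; clamp_n is the grip in N (left out, the last holds). Time passes only in rows, so rows that do not move let the fingers close. The tool returns the time, the measured TCP pose, the force, the opening and the grip force at its end. only (a regular expression) keeps the lines of the reply that match it, lines (a string "A,B") keeps lines A to B, and quiet returns only ok. A shift or turn number past 1, either way, is cut back to 1. Input that does not fit is refused with a message, and nothing moves.
- r.read_state(): the state, without advancing time (a new reading comes with each control period).
- r.snapshot(name): name is "scene" or "top"; returns the picture (420x560x3 uint8, blue, green, red); there is no depth.
- r.calibration(name): a dict with "vertical_fov" (degrees; the focal length in pixels is half the picture's height over the tangent of half this angle, whatever the lens; pixels are square), "cx", "cy" (the principal point, pixels), "rvec" (rotation vector, rad) and "tvec" (3), from world to camera coordinates, as OpenCV has them. Camera axes: x right, y down, z forward; pixel columns grow to the right and rows downward; lengths in mm; the calibration is good to about 2 mm. A picture is of the moment at which its call begins. calibration takes no time and is no camera call.
- r.finish_job(): hands the job in; it is judged then, once.
The state is a dict: "t": time; "qpos": joint angles; "joint_vel": joint speeds; "effort": joint torques, N m; "ee_pos": TCP position; "ee_rot": TCP orientation; "force": force on the tool from outside, world axes, zero at the start; "wrist_torque": the same for the moment, N m; "opening": finger opening in mm; "finger_force": force on a finger pad.
Only numpy, scipy, OpenCV 4.12 (cv2) and the standard library are available. Lean on these libraries where they do the work, as an engineer would, in place of code of your own. Each camera call takes 0.05 s, during which the arm holds its last target. There are 200 camera calls.

## Working session

There is one attempt and no reset: what is moved stays moved. The work goes in short steps, Python scripts to look and compute and a tool call to move; the robot and the scene stay as the last step left them, time stands still between calls to the robot, and variables do not carry over. Pictures are saved under pics/ and viewed, at most 10 in all, crops included, and the job is handed in when it is done.

```bash
ls; mkdir -p pics
```

Run:
```python
from plant import r
import cv2
for n in("scene","top"):
    cv2.imwrite(f"pics/{n}0.png",r.snapshot(n)); print(n,r.calibration(n))
s=r.read_state();print(s)
```

```text
pics
plant.py
scene {'vertical_fov': 42.729516017208056, 'cx': 279.8567514507149, 'cy': 209.76486238199843, 'rvec': array([ 0.61499639, -2.38136449,  1.52417321]), 'tvec': array([ 469.21608795,  184.15738859, 1005.39791747])}
top {'vertical_fov': 51.47365224330202, 'cx': 284.16548621662776, 'cy': 210.00324637496166, 'rvec': array([ 2.21485866, -2.2004493 ,  0.04910536]), 'tvec': array([ -60.83287181,  526.7707989 , 1062.3623172 ])}
{'t': 0.1, 'qpos': array([ 7.29942922e+01,  1.36767136e+01, -8.10542146e-01,  7.55834395e+01,
       -4.88120580e-04,  9.00023936e+01]), 'joint_vel': array([ 0.10112563, -0.10602895,  0.15947278,  0.04428932, -0.02923331,
       -0.00499409]), 'effort': array([ 3.57428553e-04, -5.39719176e+01,  3.46999812e+01,  1.34660339e-02,
        7.71565988e-05,  1.07862530e-06]), 'ee_pos': array([153.44704527, 501.71519723, 238.75994776]), 'ee_rot': array([-1.79929305e+02,  4.91073627e-04,  1.62991899e+02]), 'force': array([ 0.55227661, -0.1282837 ,  0.21897292]), 'wrist_torque': array([ 0.00894833,  0.01053262, -0.00694368]), 'finger_force': 0.0, 'opening': 85.4105490116241}
```

View pics/scene0.png

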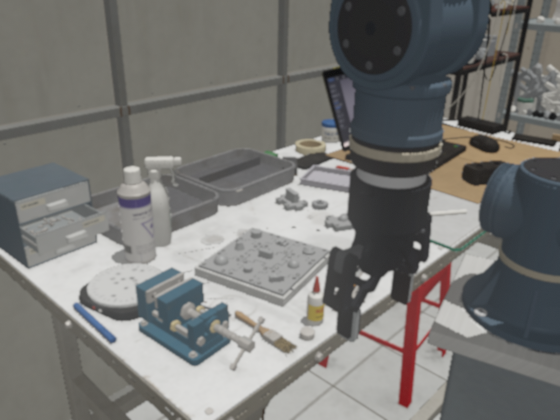

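View pics/top0.png

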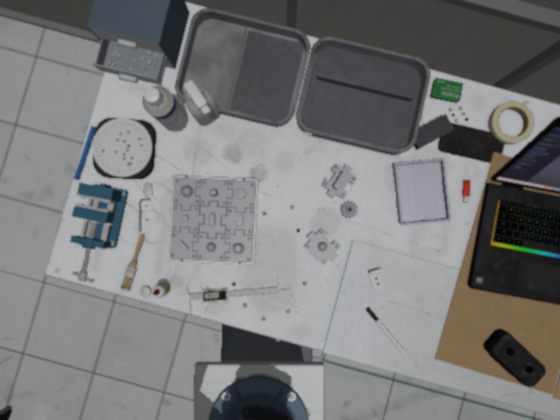

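The scene view shows the board near (265,262), the bar tile near (293,199), the edge tile near (343,218) and the tray near (335,180). The top view shows the board with the blank at (213,219), the bar tile at (338,181), the gear at (349,209), the edge tile at (322,245) and the tray at (420,191). I'll check the projections and take enlarged crops.

Create h.py:
```python
import numpy as np, cv2
from plant import r
def cam(n):
    c=r.calibration(n); f=210/np.tan(np.radians(c["vertical_fov"]/2))
    K=np.array([[f,0,c["cx"]],[0,f,c["cy"]],[0,0,1]]); return K,cv2.Rodrigues(c["rvec"])[0],np.array(c["tvec"]).reshape(3)
def proj(n,P):
    K,R,t=cam(n); return cv2.projectPoints(np.float64(P).reshape(-1,1,3),R,t,K,None)[0][:,0]
def ray(n,uv,z):
    K,R,t=cam(n); d=R.T@np.linalg.inv(K)@np.array([*uv,1.]); C=-R.T@t
    return C+d*(z-C[2])/d[2]
def tri(ua,ub):
    Ps=[]
    for n in("top","scene"):
        K,R,t=cam(n); Ps.append(K@np.c_[R,t])
    X=cv2.triangulatePoints(*Ps,np.float64(ua).reshape(2,1),np.float64(ub).reshape(2,1))[:,0]; return X[:3]/X[3]
```

Run:
```python
from h import *
for n in("top","scene"):
    print(n,proj(n,[[0,0,0],[153.5,502,239],[100,0,0],[0,100,0]]).round(1).tolist(), (-cam(n)[1].T@cam(n)[2]).round())
for u in((213,219),(338,181),(322,245),(420,191)): print(u,ray("top",u,24).round(1))
t=cv2.imread("pics/top0.png"); s=cv2.imread("pics/scene0.png")
a=cv2.resize(t[165:275,160:270],None,fx=5,fy=5,interpolation=cv2.INTER_CUBIC)
cv2.imwrite("pics/a.png",a)
cv2.imwrite("pics/b.png",cv2.resize(t[145:270,295:455],None,fx=4.8,fy=4.8,interpolation=cv2.INTER_CUBIC))
cv2.imwrite("pics/c.png",cv2.resize(s[155:300,190:390],None,fx=4,fy=4,interpolation=cv2.INTER_CUBIC))
```

```text
top [[259.2, 426.0], [-11.5, 401.0], [259.6, 384.4], [218.2, 425.9]] [ 489.  -48. 1081.]
scene [[530.4, 308.1], [375.1, 321.2], [475.2, 293.1], [524.6, 337.8]] [ 28. 961. 583.]
(213, 219) [503.7 115.   24. ]
(338, 181) [ 598.2 -188.    24. ]
(322, 245) [ 442.4 -149.5   24. ]
(420, 191) [ 575.2 -388.2   24. ]
```

View pics/a.png

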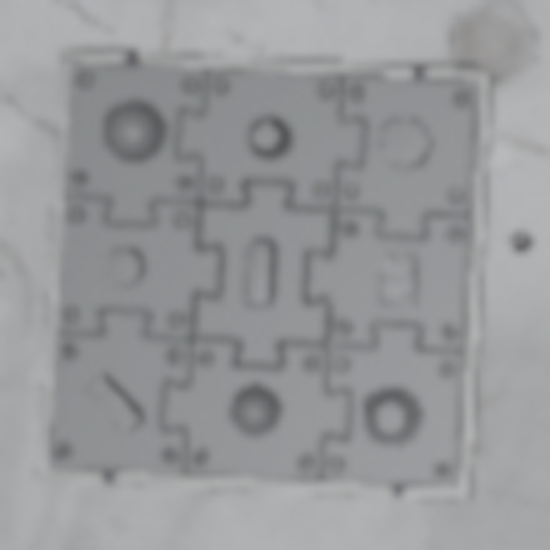

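View pics/b.png

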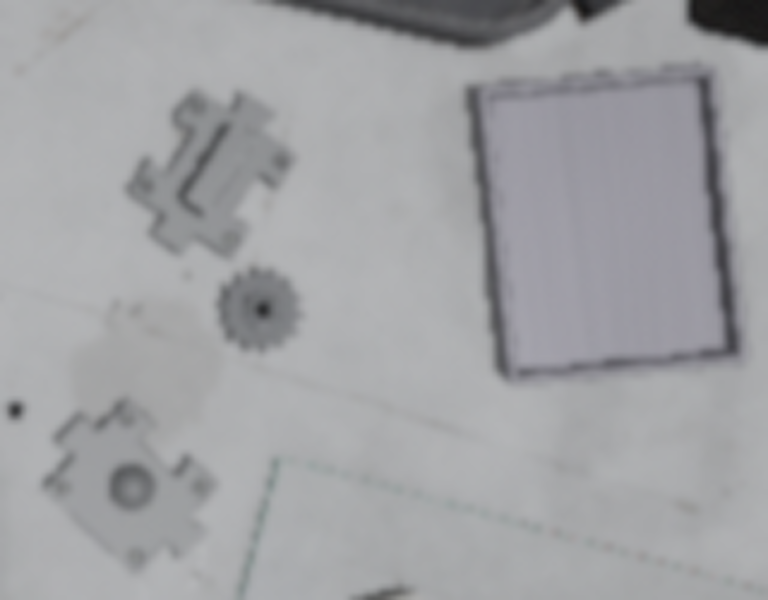

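View pics/c.png

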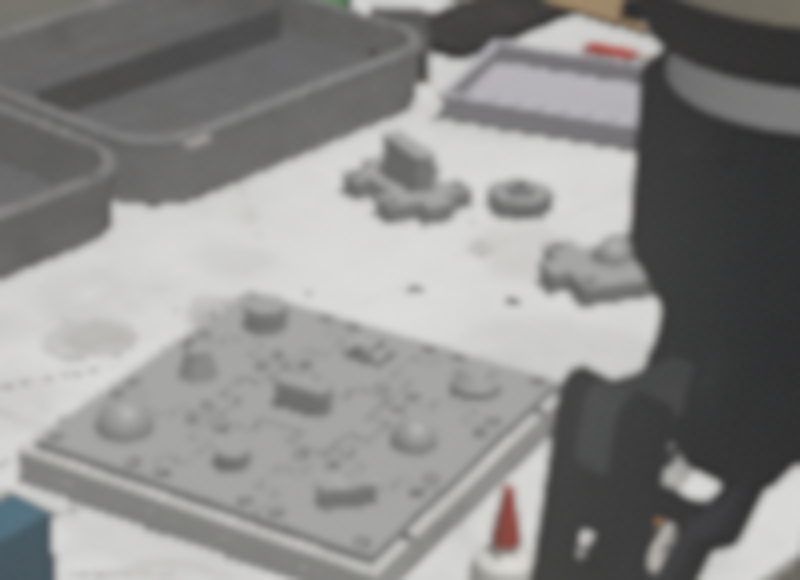

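The crops show the blank's bar vertical in the picture at (262,272)/5+(160,165), with tabs up and down, so the gap's x runs along world x at about -2° yaw. The bar tile's plate is at about (211,175)/4.8+(295,145), and the tray spans (470..738, 70..378) in the second crop. I'll segment these for subpixel poses.

Run:
```python
from h import *
print("tips",r.tcp_to_tips)
t=cv2.imread("pics/top0.png"); g=cv2.cvtColor(t,cv2.COLOR_BGR2GRAY)
def seg(x0,y0,x1,y1,sc=6):
    c=cv2.resize(g[y0:y1,x0:x1],None,fx=sc,fy=sc,interpolation=cv2.INTER_CUBIC)
    th,m=cv2.threshold(c,0,255,cv2.THRESH_BINARY_INV+cv2.THRESH_OTSU)
    m=cv2.morphologyEx(m,cv2.MORPH_CLOSE,np.ones((9,9)))
    cs=cv2.findContours(m,cv2.RETR_EXTERNAL,cv2.CHAIN_APPROX_NONE)[0]; k=max(cs,key=cv2.contourArea)
    return (k[:,0].astype(float)+.5)/sc-.5+[x0,y0],th
def rep(nm,box,z):
    p,th=seg(*box); w=np.float32([ray("top",u,z)[:2] for u in p])
    m=cv2.moments(w.reshape(-1,1,2)); c=(m["m10"]/m["m00"],m["m01"]/m["m00"])
    a=np.degrees(.5*np.arctan2(2*m["mu11"],m["mu20"]-m["mu02"]))
    print(nm,"th",th,"area",abs(m["m00"]),"c",np.round(c,1),"ax",round(a,1),"rect",cv2.minAreaRect(w)); return p
v=cv2.resize(t[140:275,150:460],None,fx=2.5,fy=2.5,interpolation=cv2.INTER_CUBIC)
for nm,b,z in(("board",(162,165,268,272),24),("bar",(316,158,361,202),14),("edge",(300,224,344,268),14),("tray",(385,152,458,230),20)):
    p=rep(nm,b,z); cv2.polylines(v,[np.int32(((p-[150,140])+.5)*2.5)],True,(0,0,255),1)
cv2.imwrite("pics/d.png",v)
# heights (bar tops' centres)
for nm,a,b in(("blank bar",(160+262/5,165+270/5),(190+302/4,155+393/4)),("bar tile bar",(295+218/4.8,145+168/4.8),(190+410/4,155+152/4))): print(nm,tri(a,b).round(1))
```

```text
tips 8.0
board th 153.0 area 40662.71626518661 c [506.6 114.6] ax -41.6 rect ((510.2519226074219, 105.88198852539062), (233.44334411621094, 234.83560180664062), 2.2471561431884766)Traceback (most recent call last):
  File "<stdin>", line 17, in <module>
  File "<stdin>", line 11, in rep
  File "h.py", line 9, in ray
    K,R,t=cam(n); d=R.T@np.linalg.inv(K)@np.array([*uv,1.]); C=-R.T@t
          ~~~^^^
  File "h.py", line 4, in cam
    c=r.calibration(n); f=210/np.tan(np.radians(c["vertical_fov"]/2))
ValueError: time passes only in moves, steps and waits
```

Create seg.py:
```python
from h import *
def contour(g,box,sc=6,op=25,rng=None):
    x0,y0,x1,y1=box
    c=cv2.resize(g[y0:y1,x0:x1],None,fx=sc,fy=sc,interpolation=cv2.INTER_CUBIC)
    th,m=cv2.threshold(c,rng or 0,255,cv2.THRESH_BINARY_INV+(0 if rng else cv2.THRESH_OTSU))
    m=cv2.morphologyEx(m,cv2.MORPH_CLOSE,np.ones((9,9))); m=cv2.morphologyEx(m,cv2.MORPH_OPEN,np.ones((op,op)))
    k=max(cv2.findContours(m,cv2.RETR_EXTERNAL,cv2.CHAIN_APPROX_NONE)[0],key=cv2.contourArea)
    return (k[:,0].astype(float)+.5)/sc-.5+[x0,y0]
def pose(p,z):
    w=np.float32([ray("top",u,z)[:2] for u in p]); m=cv2.moments(w.reshape(-1,1,2))
    a=np.degrees(.5*np.arctan2(2*m["mu11"],m["mu20"]-m["mu02"])); R=cv2.minAreaRect(w)
    return "c",np.round([m["m10"]/m["m00"],m["m01"]/m["m00"]],1),"ax",round(a,1),"area",round(m["m00"]),"rect",np.round(R[0],1),np.round(R[1],1),round(R[2],1)
```

```bash
sed -i 's/^def cam(n):/import functools\n@functools.cache\ndef cam(n):/' h.py
```

Run:
```python
from seg import *
t=cv2.imread("pics/top0.png"); g=cv2.cvtColor(t,cv2.COLOR_BGR2GRAY)
v=cv2.resize(t[140:275,150:460],None,fx=2.5,fy=2.5,interpolation=cv2.INTER_CUBIC)
for nm,b,z,op in(("board",(162,165,268,272),24,60),("bar",(316,158,361,202),14,11),("edge",(300,224,344,268),14,11),("tray",(385,152,458,230),20,25)):
    p=contour(g,b,op=op); print(nm,*pose(p,z)); cv2.polylines(v,[np.int32(((p-[150,140])+.5)*2.5)],True,(0,0,255),1)
cv2.imwrite("pics/d.png",v)
for nm,a,b in(("blank bar",(160+262/5,165+270/5),(190+302/4,155+393/4)),("bar tile bar",(295+218/4.8,145+168/4.8),(190+410/4,155+152/4))): print(nm,tri(a,b).round(1))
```

```text
board c [508.3 121.5] ax -43.7 area 36452 rect [503.3 115.1] [201.2 200.2] 88.0
bar c [ 600.4 -189.5] ax -33.2 area 4386 rect [ 600.  -189.5] [68.3 90.5] 57.6
edge c [ 439.9 -150.3] ax -18.3 area 600 rect [ 439.9 -150.7] [27.3 26.9] 0.2
tray c [ 668.4 -321.6] ax 89.4 area 254 rect [ 667.9 -321.1] [ 8.2 36.5] 0.5
blank bar [504.4 115.8  30.6]
bar tile bar [ 599.9 -192.8   31.5]
```

View pics/d.png

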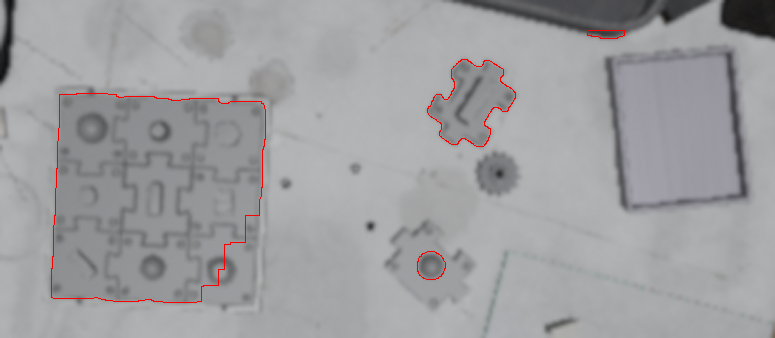

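The outlined board and bar tile fit well: board centre (503.3,115.1) at yaw -2.0, bar tile (600.2,-189.5) heading about -32.8. I'll take the tray from the crop corners, about (421,191) px. Next I work out the shifts.

Create to.py:
```python
import sys
from h import *
from scipy.spatial.transform import Rotation as Ro
s=r.read_state(); x,y,z,yaw=map(float,sys.argv[1:5])
R=Ro.from_euler('xyz',s["ee_rot"],degrees=True).as_matrix(); R=Ro.from_euler('xyz',[180,0,s["ee_rot"][2]],degrees=True).as_matrix()
print((R.T@(np.array([x,y,z])-s["ee_pos"])).round(1),"turn",round((s["ee_rot"][2]-yaw+180)%360-180,1),"| force",s["force"].round(1),"t",s["t"])
```

```bash
python3 to.py 503.3 115.1 100 88
```

Run:
```python
from h import *
c=(np.array([[470,85],[710,70],[738,353],[508,378]])/4.8+[295,145])
w=np.array([ray("top",u,20)[:2] for u in c]); print(w.round(1),w.mean(0).round(1))
```

```text
[-447.6 -267.4  138.8] turn 75.0 | force [ 0.6 -0.1  0.2] t 0.1
[[ 644.6 -323.2]
 [ 653.3 -446.3]
 [ 508.6 -459.6]
 [ 495.1 -342.2]] [ 575.4 -392.8]
```

Units first: shifts go in shares of 0.75 m and turns go in shares of 180 degrees. So -430 mm is -0.5733, -402 mm is -0.536, 75 degrees is 0.4167.

shift_gripper --rows '[{"x":-0.0267,"y":-0.016,"rz":0.0167,"jaw":50},{"x":-0.08,"y":-0.048,"rz":0.0556,"jaw":50},{"x":-0.1307,"y":-0.0787,"rz":0.0944,"jaw":50},{"x":-0.1813,"y":-0.1093,"rz":0.1333,"jaw":50},{"x":-0.232,"y":-0.1387,"rz":0.1722,"jaw":50},{"x":-0.2827,"y":-0.1693,"rz":0.2111,"jaw":50},{"x":-0.3333,"y":-0.2,"rz":0.25,"jaw":50},{"x":-0.384,"y":-0.2293,"rz":0.2889,"jaw":50},{"x":-0.4347,"y":-0.26,"rz":0.3278,"jaw":50},{"x":-0.4853,"y":-0.2907,"rz":0.3667,"jaw":50},{"x":-0.536,"y":-0.32,"rz":0.4056,"jaw":50},{"x":-0.5733,"y":-0.3427,"rz":0.4167,"jaw":50}]' --clamp_n 40

```text
t: 1.1
ee_pos: [477.5, 142.8, 239.2]
ee_rot: [-180.0, 0.0, 87.6]
force: [0.4, 1.2, 0.2]
opening: 50.2
finger_force: 0.0
```

shift_gripper --rows '[{"x":-0.016,"y":-0.0093,"jaw":50},{"x":-0.024,"y":-0.0133,"z":0.0267,"jaw":50},{"x":-0.024,"y":-0.0133,"z":0.08,"jaw":50},{"x":-0.024,"y":-0.0133,"z":0.1333,"jaw":50},{"x":-0.024,"y":-0.0133,"z":0.1733,"jaw":50},{"x":-0.024,"y":-0.0133,"z":0.184,"jaw":50},{"x":-0.024,"y":-0.0133,"z":0.184,"jaw":50}]'

```text
t: 1.68
ee_pos: [464.3, 126.7, 99.4]
ee_rot: [-179.7, 0.1, 88.0]
force: [-0.1, 0.4, 0.2]
opening: 49.8
finger_force: 0.0
```

```bash
python3 to.py 503.3 115.1 35 88
```

```text
[-10.2  39.4  64.4] turn 0.0 | force [-0.1  0.4  0.2] t 1.6833
```

Scaled: 64 mm is 0.0853, 55 mm is 0.0733.

shift_gripper --rows '[{"x":-0.008,"y":0.0267,"jaw":45},{"x":-0.0136,"y":0.0525,"jaw":45},{"x":-0.0136,"y":0.0525,"z":0.0133,"jaw":45},{"x":-0.0136,"y":0.0525,"z":0.0467,"jaw":45},{"x":-0.0136,"y":0.0525,"z":0.0733,"jaw":45},{"x":-0.0136,"y":0.0525,"z":0.0853,"jaw":45},{"x":-0.0136,"y":0.0525,"z":0.0853,"jaw":45},{"x":-0.0136,"y":0.0525,"z":0.0853,"jaw":45}]'

```text
t: 2.35
ee_pos: [505.3, 115.8, 38.2]
ee_rot: [180.0, -0.0, 88.0]
force: [-0.0, 0.1, 1.0]
opening: 45.1
finger_force: 0.0
```

shift_gripper --rows '[{"jaw":33},{"jaw":26},{"jaw":26},{"jaw":26},{"jaw":26},{"jaw":26},{"jaw":26}]' --clamp_n 20

```text
t: 2.93
ee_pos: [505.0, 116.0, 38.9]
ee_rot: [180.0, -0.0, 88.0]
force: [-4.2, 0.9, 5.2]
opening: 29.3
finger_force: 21.8
```

```bash
python3 to.py 503.3 115.1 35 88
```

```text
[-0.9 -1.7  3.9] turn 0.0 | force [-4.2  0.9  5.2] t 2.9333
```

Scaled: -3 mm is -0.004, -69 degrees is -0.3833.

shift_gripper --rows '[{"jaw":42},{"jaw":42},{"z":-0.004,"rz":-0.0333,"jaw":42},{"z":-0.004,"rz":-0.0722,"jaw":42},{"z":-0.004,"rz":-0.1111,"jaw":42},{"z":-0.004,"rz":-0.15,"jaw":42},{"z":-0.004,"rz":-0.1889,"jaw":42},{"z":-0.004,"rz":-0.2278,"jaw":42},{"z":-0.004,"rz":-0.2667,"jaw":42},{"z":-0.004,"rz":-0.3056,"jaw":42},{"z":-0.004,"rz":-0.3444,"jaw":42},{"z":-0.004,"rz":-0.3833,"jaw":42}]'

```text
t: 3.93
ee_pos: [505.5, 115.6, 40.8]
ee_rot: [180.0, 0.1, 157.3]
force: [0.1, 0.5, 0.4]
opening: 42.2
finger_force: 0.0
```

shift_gripper --rows '[{"rz":-0.0389,"jaw":36},{"rz":-0.0778,"jaw":30},{"rz":-0.1167,"jaw":30},{"rz":-0.1167,"jaw":30}]'

```text
t: 4.27
ee_pos: [505.5, 115.6, 40.8]
ee_rot: [180.0, 0.1, 178.3]
force: [-0.6, 0.3, -0.2]
opening: 29.7
finger_force: 0.0
```

```bash
python3 to.py 505 115.5 34 178
```

```text
[ 0.5 -0.1  6.8] turn 0.3 | force [-0.6  0.3 -0.2] t 4.2667
```

Scaled: 6.5 mm is 0.0087, 3 mm is 0.004.

shift_gripper --rows '[{"x":0.0003,"z":0.004,"jaw":26},{"x":0.0005,"z":0.0087,"jaw":22},{"x":0.0005,"z":0.0087,"jaw":20},{"x":0.0005,"z":0.0087,"jaw":16},{"x":0.0005,"z":0.0087,"jaw":8},{"x":0.0005,"z":0.0087,"jaw":8},{"x":0.0005,"z":0.0087,"jaw":8},{"x":0.0005,"z":0.0087,"jaw":8},{"x":0.0005,"z":0.0087,"jaw":8}]' --clamp_n 30

```text
t: 5.02
ee_pos: [504.4, 115.5, 33.7]
ee_rot: [-180.0, -0.0, 178.0]
force: [-1.8, -0.0, -0.6]
opening: 10.9
finger_force: 30.7
```

```bash
python3 to.py 505 115.5 34 178
```

```text
[-0.6 -0.  -0.3] turn -0.0 | force [-1.8 -0.  -0.6] t 5.0167
```

Scaled: -130 mm is -0.1733, -115 mm is -0.1533.

shift_gripper --rows '[{"jaw":6},{"jaw":6},{"z":-0.0027,"jaw":6},{"z":-0.0067,"jaw":6},{"z":-0.0133,"jaw":6},{"z":-0.024,"jaw":6},{"z":-0.0533,"jaw":6},{"z":-0.1,"jaw":6},{"z":-0.1533,"jaw":6},{"z":-0.1733,"jaw":6},{"z":-0.1733,"jaw":6}]' --clamp_n 60

```text
t: 5.93
ee_pos: [507.3, 116.2, 169.0]
ee_rot: [179.9, 0.5, 178.0]
force: [0.5, 0.4, -0.9]
opening: 10.1
finger_force: 60.1
```

```bash
python3 to.py 575.4 -392.8 130 186
```

```text
[ -85.8 -506.3   39. ] turn -8.0 | force [ 0.5  0.4 -0.9] t 5.9333
```

Scaled: -440 mm is -0.5867, -405 mm is -0.54, -8 degrees is -0.0444.

shift_gripper --rows '[{"x":-0.004,"y":-0.0267,"jaw":6},{"x":-0.012,"y":-0.0747,"jaw":6},{"x":-0.0213,"y":-0.1253,"rz":-0.0056,"jaw":6},{"x":-0.0293,"y":-0.176,"rz":-0.0111,"jaw":6},{"x":-0.0387,"y":-0.228,"rz":-0.0167,"jaw":6},{"x":-0.0467,"y":-0.28,"rz":-0.0222,"jaw":6},{"x":-0.056,"y":-0.332,"rz":-0.0278,"jaw":6},{"x":-0.0653,"y":-0.384,"rz":-0.0333,"jaw":6},{"x":-0.0733,"y":-0.436,"rz":-0.0389,"jaw":6},{"x":-0.0827,"y":-0.488,"rz":-0.0444,"jaw":6},{"x":-0.092,"y":-0.54,"rz":-0.0444,"jaw":6},{"x":-0.1,"y":-0.5867,"rz":-0.0444,"jaw":6}]'

```text
t: 6.93
ee_pos: [564.0, -329.2, 163.2]
ee_rot: [-180.0, -0.0, -174.0]
force: [0.3, 0.1, -1.4]
opening: 10.2
finger_force: 60.1
```

shift_gripper --rows '[{"x":-0.0067,"y":-0.0533,"jaw":6},{"x":-0.0093,"y":-0.0827,"z":0.0267,"jaw":6},{"x":-0.0093,"y":-0.088,"z":0.0667,"jaw":6},{"x":-0.0093,"y":-0.088,"z":0.1067,"jaw":6},{"x":-0.0093,"y":-0.088,"z":0.1333,"jaw":6},{"x":-0.0093,"y":-0.088,"z":0.14,"jaw":6},{"x":-0.0093,"y":-0.088,"z":0.14,"jaw":6}]'

```text
t: 7.52
ee_pos: [576.9, -390.9, 56.6]
ee_rot: [179.9, -0.2, -174.0]
force: [0.0, -0.3, 0.4]
opening: 9.9
finger_force: 60.1
```

```bash
python3 to.py 575.4 -392.8 30 186
```

```text
[ 1.7 -1.7 26.6] turn -0.0 | force [ 0.  -0.3  0.4] t 7.5167
```

shift_gripper --rows '[{"x":0.002,"y":-0.002,"z":0.0107,"jaw":6},{"x":0.002,"y":-0.002,"z":0.0213,"jaw":6},{"x":0.002,"y":-0.002,"z":0.0293,"jaw":6},{"x":0.002,"y":-0.002,"z":0.0333,"jaw":6},{"x":0.002,"y":-0.002,"z":0.036,"jaw":6},{"x":0.002,"y":-0.002,"z":0.0373,"jaw":6},{"x":0.002,"y":-0.002,"z":0.0373,"jaw":6}]'

```text
t: 8.1
ee_pos: [576.8, -393.3, 30.9]
ee_rot: [-180.0, 0.0, -174.0]
force: [0.5, -0.4, -1.6]
opening: 10.2
finger_force: 60.1
```

```bash
python3 to.py 575.4 -392.8 30 186
```

```text
[1.3 0.7 0.9] turn -0.0 | force [ 0.5 -0.4 -1.6] t 8.1
```

Scaled: 3 mm is 0.004, 2.5 mm is 0.0033.

shift_gripper --rows '[{"z":0.0013,"jaw":6},{"z":0.0027,"jaw":6},{"z":0.0033,"jaw":6},{"z":0.004,"jaw":6},{"z":0.004,"jaw":6}]'

```text
t: 8.52
ee_pos: [576.7, -393.4, 27.9]
ee_rot: [-180.0, 0.0, -174.0]
force: [0.4, -0.2, -0.2]
opening: 10.1
finger_force: 60.2
```

```bash
python3 to.py 575.4 -392.8 28 186
```

```text
[ 1.3  0.7 -0.1] turn -0.0 | force [ 0.4 -0.2 -0.2] t 8.5167
```

Scaled: -90 mm is -0.12, -70 mm is -0.0933.

shift_gripper --rows '[{"jaw":25},{"jaw":30},{"jaw":30},{"z":-0.0107,"jaw":30},{"z":-0.04,"jaw":30},{"z":-0.0933,"jaw":40},{"z":-0.12,"jaw":50}]'

```text
t: 9.1
ee_pos: [577.4, -393.9, 122.1]
ee_rot: [-179.9, 0.1, -174.0]
force: [0.3, -0.2, 0.7]
opening: 49.7
finger_force: 0.0
```

```bash
python3 to.py 600.2 -189.5 110 237
```

```text
[-44.  200.9  12.1] turn -51.0 | force [ 0.3 -0.2  0.7] t 9.1
```

Scaled: 201 mm is 0.268, 190 mm is 0.2533, -51 degrees is -0.2833.

shift_gripper --rows '[{"x":-0.0053,"y":0.0267,"rz":-0.0278,"jaw":60},{"x":-0.016,"y":0.0747,"rz":-0.0667,"jaw":60},{"x":-0.0267,"y":0.1253,"rz":-0.1056,"jaw":60},{"x":-0.0373,"y":0.176,"rz":-0.1444,"jaw":60},{"x":-0.048,"y":0.2213,"rz":-0.1833,"jaw":60},{"x":-0.056,"y":0.2533,"rz":-0.2222,"jaw":60},{"x":-0.0587,"y":0.268,"rz":-0.2611,"jaw":60},{"x":-0.0587,"y":0.268,"rz":-0.2833,"jaw":60},{"x":-0.0587,"y":0.268,"rz":-0.2833,"jaw":60}]'

```text
t: 9.85
ee_pos: [599.9, -187.7, 118.7]
ee_rot: [-179.9, 0.0, -122.7]
force: [0.6, -0.3, 0.3]
opening: 59.9
finger_force: 0.0
```

```bash
python3 to.py 600.2 -189.5 30 237
```

Run:
```python
from h import *
t=r.snapshot("top"); s=r.snapshot("scene"); cv2.imwrite("pics/top1.png",t); cv2.imwrite("pics/scene1.png",s)
z=lambda a:cv2.resize(a,(400,300),interpolation=cv2.INTER_CUBIC)
cv2.imwrite("pics/e.png",np.vstack([np.hstack([z(t[178:262,160:272]),z(t[140:245,355:495])]),np.hstack([z(s[210:300,190:310]),z(s[150:210,270:350])])]))
```

```text
[ 1.3 -1.3 88.7] turn 0.3 | force [ 0.6 -0.3  0.3] t 9.85
```

View pics/e.png

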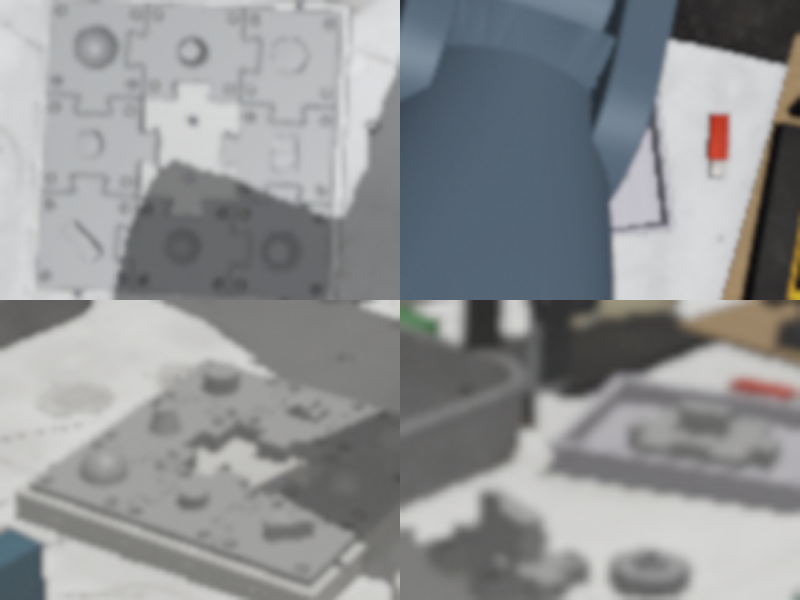

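The pin shows at panel 1 (193,121), on the gap's +x side, and the blank lies flat in the tray. Now I centre on the bar tile lengthwise.

Scaled: 91.5 mm is 0.122, 89 mm is 0.1187.

shift_gripper --rows '[{"x":0.0013,"y":-0.0013,"z":0.0267,"jaw":60},{"x":0.0013,"y":-0.0013,"z":0.0733,"jaw":60},{"x":0.0013,"y":-0.0013,"z":0.1067,"jaw":60},{"x":0.0013,"y":-0.0013,"z":0.1187,"jaw":60},{"x":0.0013,"y":-0.0013,"z":0.122,"jaw":60},{"x":0.0013,"y":-0.0013,"z":0.122,"jaw":60},{"x":0.0013,"y":-0.0013,"z":0.122,"jaw":60}]'

```text
t: 10.53
ee_pos: [600.7, -190.8, 27.8]
ee_rot: [-179.9, 0.0, -123.1]
force: [0.5, -0.2, 0.6]
opening: 60.2
finger_force: 0.0
```

shift_gripper --rows '[{"jaw":52},{"jaw":44},{"jaw":42},{"jaw":42},{"jaw":42},{"jaw":42}]' --clamp_n 20

```text
t: 11.03
ee_pos: [600.9, -190.7, 28.1]
ee_rot: [-179.8, 0.0, -123.0]
force: [-0.6, -0.6, 7.1]
opening: 45.7
finger_force: 20.8
```

```bash
python3 to.py 600.2 -189.5 26 237
```

```text
[-0.6  1.2  2.1] turn -0.0 | force [-0.6 -0.6  7.1] t 11.0333
```

Scaled: -4 mm is -0.0053, 69 degrees is 0.3833.

shift_gripper --rows '[{"jaw":55},{"jaw":60},{"z":-0.0053,"rz":0.0333,"jaw":60},{"z":-0.0053,"rz":0.0722,"jaw":60},{"z":-0.0053,"rz":0.1111,"jaw":60},{"z":-0.0053,"rz":0.15,"jaw":60},{"z":-0.0053,"rz":0.1889,"jaw":60},{"z":-0.0053,"rz":0.2278,"jaw":60},{"z":-0.0053,"rz":0.2667,"jaw":60},{"z":-0.0053,"rz":0.3056,"jaw":60},{"z":-0.0053,"rz":0.3444,"jaw":60},{"z":-0.0053,"rz":0.3833,"jaw":60}]'

```text
t: 12.03
ee_pos: [599.7, -190.1, 30.4]
ee_rot: [-180.0, -0.0, 167.6]
force: [-0.4, -0.9, 0.0]
opening: 59.9
finger_force: 0.0
```

shift_gripper --rows '[{"rz":0.0389,"jaw":55},{"rz":0.0778,"jaw":45},{"z":0.0027,"rz":0.1167,"jaw":36},{"z":0.0067,"rz":0.1167,"jaw":30},{"z":0.0067,"rz":0.1167,"jaw":26},{"z":0.0067,"rz":0.1167,"jaw":26}]'

```text
t: 12.53
ee_pos: [599.5, -190.1, 25.1]
ee_rot: [-180.0, -0.0, 147.2]
force: [0.0, 0.6, -0.3]
opening: 26.5
finger_force: 0.0
```

```bash
python3 to.py 600.9 -190.7 26 147
```

```text
[-1.5  0.2 -0.9] turn 0.2 | force [ 0.   0.6 -0.3] t 12.5333
```

Scaled: -1.5 mm is -0.002.

shift_gripper --rows '[{"x":-0.002,"jaw":22},{"x":-0.002,"jaw":18},{"x":-0.002,"jaw":14},{"x":-0.002,"jaw":10},{"x":-0.002,"jaw":10},{"x":-0.002,"jaw":10},{"x":-0.002,"jaw":10}]' --clamp_n 30

```text
t: 13.12
ee_pos: [601.2, -191.2, 25.6]
ee_rot: [-180.0, 0.0, 147.0]
force: [0.4, -1.9, 2.1]
opening: 13.9
finger_force: 30.9
```

```bash
python3 to.py 600.9 -190.7 26 147
```

```text
[ 0.5  0.3 -0.4] turn 0.0 | force [ 0.4 -1.9  2.1] t 13.1167
```

Scaled: -95 mm is -0.1267, -80 mm is -0.1067.

shift_gripper --rows '[{"jaw":8},{"jaw":8},{"z":-0.0067,"jaw":8},{"z":-0.0267,"jaw":8},{"z":-0.0667,"jaw":8},{"z":-0.1067,"jaw":8},{"z":-0.1267,"jaw":8},{"z":-0.1267,"jaw":8}]' --clamp_n 70

```text
t: 13.78
ee_pos: [602.7, -191.4, 124.2]
ee_rot: [179.9, 0.3, 147.0]
force: [0.1, 0.0, -0.7]
opening: 12.2
finger_force: 68.4
```

```bash
python3 to.py 505.3 115.5 100 178
```

```text
[248.8 204.4  24.2] turn -31.0 | force [ 0.1  0.  -0.7] t 13.7833
```

Scaled: 249 mm is 0.332, 240 mm is 0.32, -31 degrees is -0.1722.

shift_gripper --rows '[{"x":0.02,"y":0.016,"rz":-0.0167,"jaw":8},{"x":0.056,"y":0.0467,"rz":-0.0389,"jaw":8},{"x":0.096,"y":0.0787,"rz":-0.0611,"jaw":8},{"x":0.136,"y":0.112,"rz":-0.0833,"jaw":8},{"x":0.176,"y":0.144,"rz":-0.1056,"jaw":8},{"x":0.216,"y":0.1773,"rz":-0.1278,"jaw":8},{"x":0.256,"y":0.2107,"rz":-0.15,"jaw":8},{"x":0.2933,"y":0.2413,"rz":-0.1722,"jaw":8},{"x":0.32,"y":0.2627,"rz":-0.1722,"jaw":8},{"x":0.332,"y":0.2727,"z":0.0107,"rz":-0.1722,"jaw":8},{"x":0.332,"y":0.2727,"z":0.024,"rz":-0.1722,"jaw":8},{"x":0.332,"y":0.2727,"z":0.024,"rz":-0.1722,"jaw":8}]'

```text
t: 14.78
ee_pos: [502.0, 115.9, 99.8]
ee_rot: [-179.9, -0.2, 178.1]
force: [-1.5, 0.3, -1.8]
opening: 12.8
finger_force: 68.5
```

```bash
python3 to.py 505.3 115.5 52 178
```

```text
[-3.3 -0.3 47.8] turn 0.1 | force [-1.5  0.3 -1.8] t 14.7833
```

Scaled: 46 mm is 0.0613, 44 mm is 0.0587.

shift_gripper --rows '[{"x":-0.004,"z":0.02,"jaw":8},{"x":-0.004,"z":0.0467,"jaw":8},{"x":-0.004,"z":0.0587,"jaw":8},{"x":-0.004,"z":0.0613,"jaw":8},{"x":-0.004,"z":0.0613,"jaw":8},{"x":-0.004,"z":0.0613,"jaw":8},{"x":-0.004,"z":0.0613,"jaw":8}]'

```text
t: 15.37
ee_pos: [507.2, 115.8, 57.1]
ee_rot: [180.0, 0.1, 178.0]
force: [0.4, 0.1, -1.7]
opening: 12.3
finger_force: 68.4
```

```bash
python3 to.py 505.3 115.5 35.6 178
```

```text
[ 1.9 -0.3 21.5] turn -0.0 | force [ 0.4  0.1 -1.7] t 15.3667
```

Scaled: 6 mm is 0.008, 1.9 mm is 0.0025.

shift_gripper --rows '[{"x":0.0025,"y":-0.0004,"z":0.0053,"jaw":8},{"x":0.0025,"y":-0.0004,"z":0.008,"jaw":8},{"x":0.0025,"y":-0.0004,"z":0.008,"jaw":8},{"x":0.0025,"y":-0.0004,"z":0.008,"jaw":8}]'

```text
t: 15.7
ee_pos: [504.6, 115.8, 50.3]
ee_rot: [-180.0, -0.0, 178.0]
force: [0.3, 0.4, -1.2]
opening: 12.6
finger_force: 68.4
```

```bash
python3 to.py 505.3 115.5 35.6 178
```

```text
[-0.7 -0.3 14.7] turn 0.0 | force [ 0.3  0.4 -1.2] t 15.7
```

Scaled: 7 mm is 0.0093, 6 mm is 0.008.

shift_gripper --rows '[{"x":-0.0007,"y":-0.0004,"z":0.0027,"jaw":8},{"x":-0.0007,"y":-0.0004,"z":0.0053,"jaw":8},{"x":-0.0007,"y":-0.0004,"z":0.008,"jaw":8},{"x":-0.0007,"y":-0.0004,"z":0.0093,"jaw":8},{"x":-0.0007,"y":-0.0004,"z":0.0093,"jaw":8},{"x":-0.0007,"y":-0.0004,"z":0.0093,"jaw":8}]'

```text
t: 16.2
ee_pos: [505.1, 115.4, 43.2]
ee_rot: [-180.0, -0.0, 178.0]
force: [-0.3, -0.1, -1.4]
opening: 12.6
finger_force: 68.5
```

```bash
python3 to.py 505.3 115.5 35.6 178
```

```text
[-0.2  0.1  7.6] turn -0.0 | force [-0.3 -0.1 -1.4] t 16.2
```

The outline is entering freely: the underside is at about 17.6, below the neighbours' tops. I'll keep going down.

Scaled: 3 mm is 0.004, 1.5 mm is 0.002.

shift_gripper --rows '[{"z":0.002,"jaw":8},{"z":0.004,"jaw":8},{"z":0.004,"jaw":8},{"z":0.004,"jaw":8}]'

```text
t: 16.53
ee_pos: [505.1, 115.4, 40.2]
ee_rot: [-180.0, -0.0, 178.0]
force: [0.4, -0.5, -1.8]
opening: 12.5
finger_force: 68.5
```

```bash
python3 to.py 505.3 115.5 35.6 178
```

```text
[-0.2  0.1  4.6] turn -0.0 | force [ 0.4 -0.5 -1.8] t 16.5333
```

shift_gripper --rows '[{"z":0.002,"jaw":8},{"z":0.004,"jaw":8},{"z":0.0047,"jaw":8},{"z":0.0047,"jaw":8}]'

```text
t: 16.87
ee_pos: [505.1, 115.4, 36.6]
ee_rot: [-180.0, -0.0, 178.0]
force: [0.3, 0.4, -0.5]
opening: 12.8
finger_force: 68.5
```

```bash
python3 to.py 505.3 115.5 35.6 178
```

```text
[-0.2  0.1  1. ] turn -0.0 | force [ 0.3  0.4 -0.5] t 16.8667
```

Scaled: 1.6 mm is 0.0021, 1.2 mm is 0.0016.

shift_gripper --rows '[{"z":0.0009,"jaw":8},{"z":0.0016,"jaw":8},{"z":0.0021,"jaw":8},{"z":0.0021,"jaw":8},{"z":0.0021,"jaw":8}]'

```text
t: 17.28
ee_pos: [505.2, 115.4, 35.6]
ee_rot: [-180.0, 0.0, 178.0]
force: [-1.8, -0.8, 6.2]
opening: 12.4
finger_force: 69.4
```

```bash
python3 to.py 505.3 115.5 35.6 178
```

```text
[-0.1  0.1  0. ] turn -0.0 | force [-1.8 -0.8  6.2] t 17.2833
```

It is home at z 35.6, with 6 N contact. I'll release, back off and look.

Scaled: -150 mm is -0.2, -130 mm is -0.1733.

shift_gripper --rows '[{"jaw":20},{"jaw":28},{"jaw":30},{"z":-0.0067,"jaw":30},{"z":-0.0267,"jaw":30},{"z":-0.0733,"jaw":30},{"z":-0.1267,"jaw":30},{"z":-0.1733,"jaw":30},{"x":-0.08,"y":-0.0267,"z":-0.2,"jaw":30},{"x":0.1467,"y":-0.08,"z":-0.2,"jaw":30}]'

```text
t: 18.12
ee_pos: [522.5, 92.6, 182.1]
ee_rot: [179.8, 1.0, 178.0]
force: [-2.2, -0.5, -0.8]
opening: 29.9
finger_force: 0.0
```

```bash
python3 to.py 350 -50 200 178
```

```text
[ 167.4 -148.5  -17.9] turn 0.0 | force [-2.2 -0.5 -0.8] t 18.1167
```

Scaled: 167 mm is 0.2227, 160 mm is 0.2133.

shift_gripper --rows '[{"x":0.0267,"y":-0.0267,"z":-0.0067,"jaw":30},{"x":0.0667,"y":-0.06,"z":-0.024,"jaw":30},{"x":0.1067,"y":-0.096,"z":-0.024,"jaw":30},{"x":0.1467,"y":-0.1307,"z":-0.024,"jaw":30},{"x":0.1867,"y":-0.1667,"z":-0.024,"jaw":30},{"x":0.2133,"y":-0.1973,"z":-0.024,"jaw":30},{"x":0.2227,"y":-0.1973,"z":-0.024,"jaw":30},{"x":0.2227,"y":-0.1973,"z":-0.024,"jaw":30}]'

```text
t: 18.78
ee_pos: [328.8, -52.4, 198.3]
ee_rot: [-180.0, 0.0, 177.8]
force: [0.1, 0.5, 0.7]
opening: 29.7
finger_force: 0.0
```

Run:
```python
from h import *
t=r.snapshot("top"); s=r.snapshot("scene"); cv2.imwrite("pics/top2.png",t); cv2.imwrite("pics/scene2.png",s)
z=lambda a:cv2.resize(a,(400,300),interpolation=cv2.INTER_CUBIC)
cv2.imwrite("pics/f.png",np.vstack([np.hstack([z(t[178:262,160:272]),z(t[145:265,300:460])]),np.hstack([z(s[210:300,190:310]),z(s[150:240,270:390])])]))
```

```text
(no output)
```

View pics/f.png

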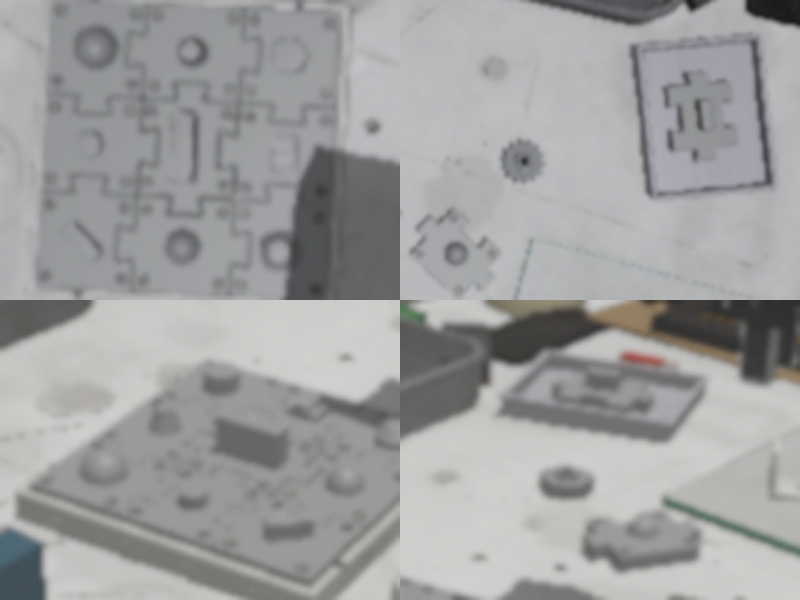

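The bar tile lies flush in the board (panel 1, bar at (185,145)). The blank lies flat in the tray (panel 2, (703,115)), and the gear and edge tile are where they were.

shift_gripper --rows '[{"jaw":30},{"jaw":30}]' --quiet true

```text
ok
```

```bash
python3 -c "
from plant import r
print(r.finish_job())"
```

```text
the job is handed in; nothing more can be done
None
```

The blank lies flat, handle up, in the parts tray, and the bar tile is seated flush in the gap on the first try and released; I handed the job in at about 19 s. The final pictures show the edge tile and gear where they were; I didn't check the hex key or gauge block in them.

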